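# Open the resin pressure pot on the fly-tying bench

## Robot

A 7-joint arm with a two-finger parallel gripper is mounted at the origin on the work surface. World frame = base frame: x ahead of the robot, y to its left, z up, the work surface at z = 0. Lengths are in m, angles in rad, forces in N, time in s.
With the tool pointing down it reaches from about 0.35 to 0.9 m from the base axis. Payload 19.9 kg.
Tool frame: the origin (TCP) lies midway between the tips of the shut fingers; the grasp point (between the pads) lies 19 mm behind it; z points along the fingers, y is the line along which they close (so a half turn about z gives the same grasp; the last joint's range is limited). The gripper opens to 94 mm and grips with 3 to 60 N. Pads are 16 mm wide; open, the fingers measure 119 mm over their backs; the gripper's body (75 mm by 177 mm) begins 78 mm behind the grasp point.
Start: joints at [1.155, 0.417, -0.01, 1.614, 0.005, 1.111, -0.053], TCP at [0.229, -0.582, 0.205] pointing down, gripper open.
Joint ranges: [-2.81, 2.81], [-0.39, 2.02], [-1.27, 1.25], [0.06, 2.57], [-1.19, 4.33], [0.19, 2], [-2.82, 2.82]. Speed limits (rad/s): [1.89, 1.89, 2.39, 2.39, 3.01, 3.01, 3.01].

## Interface

Orientations are given as a 3x3 rotation matrix whose columns are the frame's x, y, z axes.
In Python, from station import sense, grab_frame, calibration, close_job gives the robot as it stands.
- The arm moves only by the tool jog_arm, never from a script. Its argument "deltas" is text: rows parted by semicolons, each of 6 numbers parted by spaces: the shift along the tool's x, y, z in mm, then the turn, a rotation vector about the tool's x, y, z in degrees. In form: x y z ax ay az; .... A call has 1 to 8 rows; each row shifts and turns the commanded pose from where the row before left it, along the tool's axes as they then stand; what a row does not reach is not made up. A row lasts 1/10 s, in which the tool goes at most 50 mm and 8.59 degrees, less where a joint would pass 70% of its speed; a pose out of reach is approached as far as the arm can. A call with a gripper value outside its range is refused whole. "fingers" is the finger opening in mm, from 0 to 94, set as the call begins (left out, the last holds). The fingers move at their own pace and stop on an object; "grip_force" is the grip in N (left out, the last holds). Time passes only in rows, so rows that do not move let the fingers close. It gives the time, the measured TCP pose, the force, the opening and the grip force at its end, in the units of the state.
- sense(): the state, without advancing time (a new reading comes with each control period).
- grab_frame(name): name is "side" or "top" or "wrist"; returns the picture (400x640x3 uint8, blue, green, red); there is no depth.
- calibration(name): a dict with "fx", "fy", "cx", "cy" (pixels), "extrinsics" (4x4, takes a point from world to camera coordinates). Camera axes: x right, y down, z forward; pixel columns grow to the right and rows downward; lengths in m; the calibration is good to about 2 mm. The wrist camera is an equidistant fisheye: a pixel r from the principal point sees the ray r / f radians off the axis. A picture is of the moment at which its call begins: read the wrist's pose just before it. calibration takes no time and is no camera call; for the wrist camera it gives the pose at the moment of the call.
- close_job(): hands the job in; it is judged then, once.
The state is a dict: "t": time; "q": joint angles; "dq": joint speeds; "joint_torque": joint torques, N m; "tool_pos": TCP position; "ee_rot": TCP orientation; "ft_force": force on the tool from outside, world axes, zero at the start; "torque": the same for the moment, N m; "grip_width": finger opening in m; "finger_force": force on a finger pad.
Only numpy, scipy, OpenCV 4.12 (cv2) and the standard library are available. Lean on these libraries where they do the work, as an engineer would, in place of code of your own. Each camera call takes 0.05 s, during which the arm holds its last target. There are 200 camera calls.

## Task

Take the bayonet cap off the curing pressure pot: turn it anticlockwise until you feel the first stop, press it down there against its spring, keep it down and turn it on until it is free, then lift it off and stand it right way up, plug down, in the wooden tray without dropping it. Do it by feel: do not wrench the cap against its stops or lean on it with more than about 25 N, and leave the drinks can, the jar and the thread spool where they stand.

Things in the scene. Friction and masses are not known exactly. Their poses are not given: they have to be found in the camera images.
- cap_grip (a point): Centre of the cap's black grip bar, half-way up; z is the cap's axis (up), x lies along the bar. Bar 60 mm long (x), 14 wide (y), 24 tall: grasp it across its width from above. It stands on the cap's steel disc (74 mm across), whose top is 12 mm below this point. The plug's flat foot, on which the cap can stand, is 44 mm below it.
- cap: The cap, 0.09 to 0.18 kg; origin at the centre of its plug's foot, z up, x along the bar. Plug of brass, 42 mm across, 26 tall, below the disc, with 2 mm of play all round in the neck and two lugs (8 mm wide, reaching 28 mm from the axis, along x) locked under the neck's lip. Pulling up before it is free is blocked.
- pot_neck (a point): Centre of the neck's rim (68 mm across), 134 mm above the table, z up. Locked, the bar's centre is 28 mm above it. The bayonet track is hidden inside; its angle varies and no pose shows it. From the start the cap turns freely 0.1 to 0.9 rad anticlockwise seen from above (positive about z) to the first stop, hard, felt as a moment: 0.3 N m is plenty, over 0.6 is wrenching.
- pot_spring (a point): Centre of the sprung plate under the plug, 16 mm below the rim. Only at the first stop (within 0.05 rad) can the cap be pressed down: the spring pushes up with 7 N plus 1 N per mm; 6 mm at least passes below the stop, 10 mm is the hard bottom. Before that stop a ledge blocks it after 2 mm.
- pot_lip (a point): Centre of the neck's inner lip, 4 mm below the rim. Held down 6 to 10 mm, the cap turns on anticlockwise; from 0.5 rad past the first stop it is free, and 0.66 rad past is the last hard stop. Let up there, the spring lifts it a few mm above its locked height and it can be lifted straight off.
- pot: The pot: aluminium, 110 mm across, bolted to the table on a 130 mm square plate, gauge on its side; origin on the table on its axis. It does not move.
- tray_in (a point): Centre of the inner floor of the plain wooden tray, about 6 mm above the table, z up. The tray is 150 mm square, 18 mm tall, walls 6 mm thick, and does not move.
- can_mid (a point): Centre of a loose drinks can, 66 mm across, 115 mm tall; leave alone.
- jar_mid (a point): Centre of a loose glass jar, 60 mm across, 75 mm tall; leave alone.
- spool_mid (a point): Centre of a loose wooden thread spool standing on end, 40 mm across, 42 mm tall; leave alone.
Not all that is in view belongs to the job. Leave any green look-alike of the cap alone. Of the things that look like the part that bears tray_in, the smaller one is meant.

How it is judged:
By the outcome, as a careful person would: the job done as asked, in the order asked, and still so for the second after the job is handed in, with the robot touching nothing.
It also fails if it takes over 72 s, if anything falls off the work surface, if the arm or the gripper's body presses on something with over 40 N, if the wrist force passes 120 N, or if a joint passes its speed limit or range.

## Working session

There is one attempt and no reset: what is moved stays moved. The work goes in short steps, Python scripts to look and compute and a tool call to move; the robot and the scene stay as the last step left them, time stands still between calls to the robot, and variables do not carry over. Pictures are saved under pics/ and viewed, at most 10 in all, crops included, and the job is handed in when it is done.

Besides the shell and the picture viewer there is one more tool, called by a JSON object that holds its "fn" and its "kwargs", one argument or row to a line. jog_arm: Moves the arm, as the interface text tells. Its arguments: {"type":"object","properties":{"deltas":{"type":"string"},"fingers":{"type":"number"},"grip_force":{"type":"number"}},"required":["deltas"]}

```bash
mkdir -p pics && python3 - <<'E'
from station import *
import cv2, numpy as np
s=sense(); print(s['t'],s['tool_pos'],np.round(s['ee_rot'],3),s['ft_force'],s['torque'])
for n in ("top","side"):
    cv2.imwrite(f"pics/{n}0.png",grab_frame(n)); c=calibration(n); print(n,c['fx'],c['fy'],c['cx'],c['cy'],np.round(c['extrinsics'],3).tolist())
E
```

```text
0.0 [ 0.22862021 -0.58125473  0.20482079] [[ 0.931  0.366 -0.001]
 [ 0.366 -0.931  0.001]
 [-0.    -0.001 -1.   ]] [-0.11266011 -0.35328146 -0.50860026] [0.01811461 0.00718731 0.02583898]
top 474.0073816930297 474.0073816930297 308.10118309741927 191.5339010953425 [[-0.004, -1.0, 0.009, 0.054], [-0.991, 0.003, -0.136, 0.515], [0.136, -0.009, -0.991, 1.111], [0.0, 0.0, 0.0, 1.0]]
side 372.5372630106103 372.5372630106103 315.92311386852134 203.68195519375217 [[-0.741, -0.671, -0.008, 0.41], [-0.485, 0.544, -0.684, 0.295], [0.463, -0.503, -0.729, 0.919], [0.0, 0.0, 0.0, 1.0]]
```

View pics/top0.png

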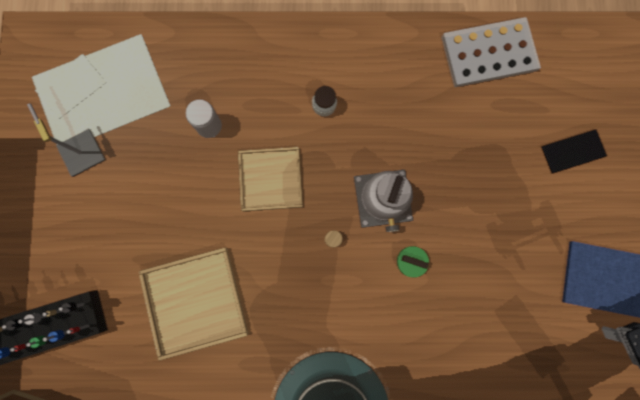

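View pics/side0.png

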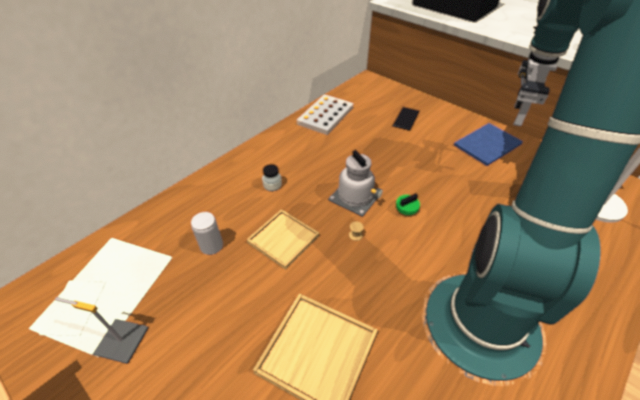

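The top view shows the pot near (385,198), with its cap bar near (396,189). The small tray is centred near (271,179), the spool at (334,239), the green look-alike at (413,262), the can at (202,115) and the jar at (325,100). I'll enlarge the pot.

```bash
cat > h.py <<'E'
from station import *
import cv2, numpy as np
def p2w(name,u,v,z):
    c=calibration(name); E=np.array(c['extrinsics']); R,t=E[:3,:3],E[:3,3]
    if name=='wrist':
        d=np.array([(u-c['cx'])/c['fx'],(v-c['cy'])/c['fy']]); r=np.linalg.norm(d)
        ray=np.array([*(d/max(r,1e-9)*np.sin(r)),np.cos(r)])
    else: ray=np.array([(u-c['cx'])/c['fx'],(v-c['cy'])/c['fy'],1])
    o=-R.T@t; w=R.T@ray
    return o+w*(z-o[2])/w[2]
E
python3 - <<'E'
from h import *
a=cv2.imread('pics/top0.png')[160:240,345:445]; b=cv2.imread('pics/side0.png')[140:220,320:420]
cv2.imwrite('pics/crop0.png',np.vstack([cv2.resize(a,None,fx=6,fy=6,interpolation=2)[:300],cv2.resize(b,None,fx=6,fy=6,interpolation=2)[:300]]))
print('bar',p2w('top',396,189,.174),'tray',p2w('top',271,179,.012))
for n,u,v,z in(('spool',334,239,.042),('green',413,262,.04),('can',200,111,.115),('jar',325,94,.075)): print(n,p2w('top',u,v,z))
print('plate',[p2w('top',u,v,.005)[:2].round(3) for u,v in((355,176),(405,171),(412,221),(361,227))])
print('tray',[p2w('top',u,v,.018)[:2].round(3) for u,v in((238,150),(300,147),(302,209),(242,212))])
E
```

```text
bar [ 0.50066669 -0.1335057   0.174     ] tray [0.5495924  0.14349128 0.012     ]
spool [ 0.40012046 -0.00873983  0.042     ]
green [ 0.3453048  -0.19499556  0.04      ]
can [0.6912952  0.30015102 0.115     ]
jar [0.74553475 0.01084796 0.075     ]
plate [array([ 0.558, -0.065]), array([ 0.57 , -0.191]), array([ 0.445, -0.204]), array([ 0.431, -0.078])]
tray [array([0.622, 0.225]), array([0.629, 0.072]), array([0.474, 0.067]), array([0.467, 0.213])]
```

View pics/crop0.png

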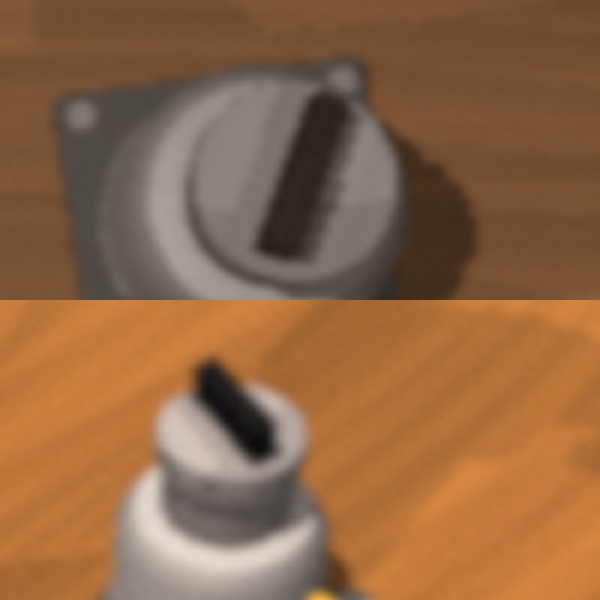

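The enlarged crop puts the top of the bar near (395.3,188.7), with a yaw of about -19°. The disc centre is near (394,190). I'll go above it and look from close by.

{"fn": "jog_arm", "kwargs": {
  "deltas": "26 -20 -8 0 0 0;26 -20 -8 0 0 0;26 -20 -8 0 0 0;26 -20 -8 0 0 0;26 -20 -8 0 0 0;26 -20 -8 0 0 0;26 -20 -8 0 0 0;26 -20 -8 0 0 0"
}}

```text
t: 0.9
tool_pos: [0.3642, -0.3552, 0.2696]
ee_rot: [[0.931, 0.366, -0.0], [0.366, -0.931, 0.0], [-0.0, -0.0, -1.0]]
ft_force: [0.0, -0.2, -0.3]
grip_width: 0.0938
finger_force: 0.0
```

{"fn": "jog_arm", "kwargs": {
  "deltas": "26 -20 -4 0 0 0;26 -20 -4 0 0 0;26 -20 -4 0 0 0;26 -20 -4 0 0 0;26 -20 -4 0 0 0;26 -20 -4 0 0 0;26 -20 0 0 0 0;26 -20 0 0 0 0"
}}

```text
t: 1.7
tool_pos: [0.4992, -0.1303, 0.2934]
ee_rot: [[0.931, 0.366, -0.0], [0.366, -0.931, -0.0], [-0.0, -0.0, -1.0]]
ft_force: [0.2, -1.5, -0.3]
grip_width: 0.0936
finger_force: 0.0
```

{"fn": "jog_arm", "kwargs": {
  "deltas": "0 0 0 0 0 5;0 0 0 0 0 5;0 0 0 0 0 5;0 0 0 0 0 5;0 0 0 0 0 5;0 0 0 0 0 5;0 0 0 0 0 5;0 0 0 0 0 6",
  "fingers": 60
}}

```text
t: 2.5
tool_pos: [0.4986, -0.1315, 0.2931]
ee_rot: [[0.941, -0.338, -0.001], [-0.338, -0.941, 0.0], [-0.001, 0.0, -1.0]]
ft_force: [-0.3, 0.1, -0.2]
grip_width: 0.0602
finger_force: 0.0
```

```bash
python3 - <<'E'
from h import *
s=sense(); c=calibration('wrist'); print(s['t'],s['tool_pos'],np.round(s['ee_rot'],3).tolist(),np.round(s['q'],2),s['ft_force'],s['torque'])
im=grab_frame("wrist"); cv2.imwrite('pics/w1.png',im)
E=np.array(c['extrinsics']); print({k:c[k] for k in('fx','fy','cx','cy')},E.round(4).tolist())
np.save('w1E.npy',E)
E
```

```text
2.5 [ 0.49856917 -0.13148663  0.29314335] [[0.941, -0.338, -0.001], [-0.338, -0.941, 0.0], [-0.001, 0.0, -1.0]] [ 0.46  0.16 -0.3   1.76  0.05  1.23 -1.76] [-0.28740851  0.12582808 -0.19288433] [ 0.0834035  -0.03457092 -0.05225004]
{'fx': 309.70691628693146, 'fy': 309.70691628693146, 'cx': 317.4022400997629, 'cy': 198.50851503969983} [[-0.3373, -0.9414, -0.0009, 0.0448], [-0.9081, 0.3251, 0.2638, 0.4444], [-0.2481, 0.0898, -0.9646, 0.6128], [0.0, 0.0, 0.0, 1.0]]
```

View pics/w1.png

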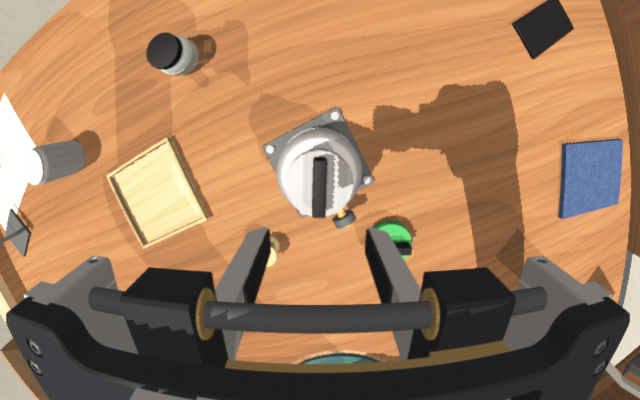

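The wrist view shows the bar upright at about u=319, v=157 to 216. It's centred between the fingers and almost along tool x. I'll enlarge it.

```bash
python3 - <<'E'
from h import *
a=cv2.imread('pics/w1.png')[120:230,270:380]
cv2.imwrite('pics/w1c.png',cv2.resize(a,None,fx=5,fy=5,interpolation=2))
c=calibration('wrist')
E=np.array(c['extrinsics']);print('cam',-E[:3,:3].T@E[:3,3])
E
```

```text
cam [ 0.57048206 -0.15788413  0.47392573]
```

View pics/w1c.png

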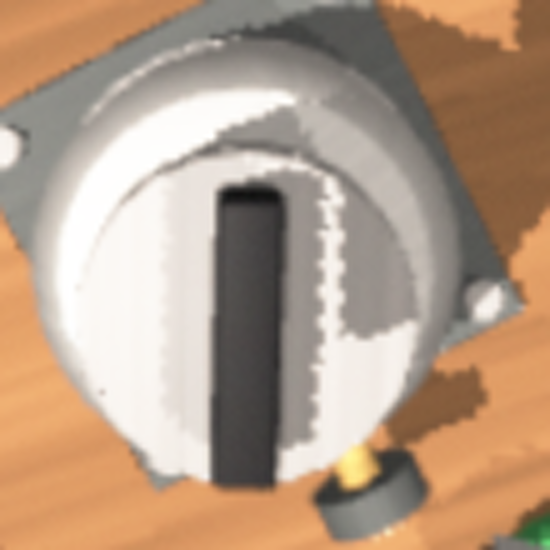

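The crop shows the top face of the bar from (320,160) to (318.6,217.6).

```bash
python3 - <<'E'
from h import *
a=p2w('wrist',320,160,.174);b=p2w('wrist',318.6,217.6,.174);d=a-b;m=(a+b)/2
s=sense();R=np.array(s['ee_rot'])
print(m,np.linalg.norm(d),np.degrees(np.arctan2(d[1],d[0])),'tool yaw',np.degrees(np.arctan2(R[1,0],R[0,0])))
print('delta tool mm',1000*R.T@(np.array([m[0],m[1],.1525])-s['tool_pos']))
print('disc',p2w('wrist',270+247/5,120+315/5,.15))
E
```

```text
[ 0.50169862 -0.13437328  0.174     ] 0.05921219484297256 -21.407016627076096 tool yaw -20.159970673898297
delta tool mm [  3.96690797   1.59227224 140.70819496]
disc [ 0.50282657 -0.13503952  0.15      ]
```

{"fn": "jog_arm", "kwargs": {
  "deltas": "2 0.8 0 0 0 1.2;2 0.8 20 0 0 0;0 0 25 0 0 0;0 0 25 0 0 0;0 0 25 0 0 0;0 0 22 0 0 0;0 0 13 0 0 0;0 0 0 0 0 0"
}}

```text
t: 3.35
tool_pos: [0.5013, -0.1343, 0.1621]
ee_rot: [[0.936, -0.353, -0.002], [-0.353, -0.936, 0.001], [-0.003, 0.0, -1.0]]
ft_force: [-0.5, -0.1, -0.0]
grip_width: 0.0599
finger_force: 0.0
```

{"fn": "jog_arm", "kwargs": {
  "deltas": "0 0 5 0 0 0;0 0 3 0 0 0;0 0 2 0 0 0;0 0 0 0 0 0;0 0 0 0 0 0"
}}

```text
t: 3.85
tool_pos: [0.5021, -0.1344, 0.1537]
ee_rot: [[0.935, -0.354, 0.0], [-0.354, -0.935, -0.0], [0.0, -0.0, -1.0]]
ft_force: [-0.6, 0.1, 0.4]
grip_width: 0.0601
finger_force: 0.0
```

```bash
python3 -c "
from h import *
s=sense();print(s['t'],s['tool_pos'],s['ft_force'],s['torque'],s['grip_width'])"
```

```text
3.85 [ 0.5021068  -0.13442113  0.15372775] [-0.63633944  0.14153373  0.40136313] [ 0.01672737 -0.03317652 -0.01270463] 0.06010966267442792
```

{"fn": "jog_arm", "kwargs": {
  "deltas": "0 0 0 0 0 0;0 0 0 0 0 0;0 0 0 0 0 0;0 0 0 0 0 0;0 0 0 0 0 0;0 0 0 0 0 0;0 0 0 0 0 0;0 0 0 0 0 0",
  "fingers": 0,
  "grip_force": 40
}}

```text
t: 4.65
tool_pos: [0.502, -0.1344, 0.1534]
ee_rot: [[0.935, -0.354, -0.0], [-0.354, -0.935, 0.0], [-0.0, -0.0, -1.0]]
ft_force: [-0.5, -0.7, 0.4]
grip_width: 0.0136
finger_force: 40.0
```

```bash
cat > st.py <<'E'
from h import *
s=sense();R=np.array(s['ee_rot'])
print(round(s['t'],2),'pos',(1000*np.array(s['tool_pos'])).round(1),'yaw',round(float(np.degrees(np.arctan2(R[1,0],R[0,0]))),2),'F',np.round(s['ft_force'],1),'M',np.round(s['torque'],3),'w',round(s['grip_width']*1000,1),round(s['finger_force'],1),'q7',round(s['q'][6],2))
E
python3 st.py
```

```text
4.65 pos [ 502.  -134.4  153.4] yaw -20.73 F [-0.5 -0.7  0.4] M [ 0.017 -0.011 -0.01 ] w 13.6 40.0 q7 -1.82
```

{"fn": "jog_arm", "kwargs": {
  "deltas": "0 0 0 0 0 -1;0 0 0 0 0 -1;0 0 0 0 0 -1;0 0 0 0 0 -1;0 0 0 0 0 -1;0 0 0 0 0 0",
  "grip_force": 20
}}

```text
t: 5.25
tool_pos: [0.5019, -0.1344, 0.1534]
ee_rot: [[0.963, -0.27, -0.0], [-0.27, -0.963, 0.0], [-0.0, -0.0, -1.0]]
ft_force: [0.5, 1.0, -0.6]
grip_width: 0.0139
finger_force: 20.0
```

```bash
python3 st.py
```

```text
5.25 pos [ 501.9 -134.4  153.4] yaw -15.67 F [ 0.5  1.  -0.6] M [ 0.076 -0.026  0.017] w 13.9 20.0 q7 -1.74
```

{"fn": "jog_arm", "kwargs": {
  "deltas": "0 0 0 0 0 -1;0 0 0 0 0 -1;0 0 0 0 0 0"
}}

```text
t: 5.55
tool_pos: [0.5019, -0.1344, 0.1534]
ee_rot: [[0.972, -0.236, -0.0], [-0.236, -0.972, 0.0], [-0.0, -0.0, -1.0]]
ft_force: [-0.7, -0.1, -0.2]
grip_width: 0.0138
finger_force: 20.0
```

```bash
python3 st.py
```

```text
5.55 pos [ 501.9 -134.4  153.4] yaw -13.67 F [-0.7 -0.1 -0.2] M [ 0.069 -0.052 -0.025] w 13.8 20.0 q7 -1.71
```

{"fn": "jog_arm", "kwargs": {
  "deltas": "0 0 0 0 0 -1;0 0 0 0 0 -1;0 0 0 0 0 0"
}}

```text
t: 5.85
tool_pos: [0.502, -0.1344, 0.1535]
ee_rot: [[0.979, -0.202, -0.0], [-0.202, -0.979, 0.0], [-0.0, -0.0, -1.0]]
ft_force: [0.7, -0.1, 0.2]
grip_width: 0.014
finger_force: 20.0
```

```bash
python3 st.py
```

```text
5.85 pos [ 502.  -134.4  153.5] yaw -11.67 F [ 0.7 -0.1  0.2] M [ 0.087  0.015 -0.022] w 14.0 20.0 q7 -1.67
```

{"fn": "jog_arm", "kwargs": {
  "deltas": "0 0 0 0 0 -1;0 0 0 0 0 -1;0 0 0 0 0 0"
}}

```text
t: 6.15
tool_pos: [0.502, -0.1344, 0.1534]
ee_rot: [[0.986, -0.168, -0.0], [-0.168, -0.986, 0.0], [-0.0, -0.0, -1.0]]
ft_force: [0.1, 0.2, -0.0]
grip_width: 0.0139
finger_force: 20.0
```

```bash
python3 st.py
```

```text
6.15 pos [ 502.  -134.4  153.4] yaw -9.67 F [ 0.1  0.2 -0. ] M [ 0.019  0.016 -0.046] w 13.9 20.0 q7 -1.64
```

{"fn": "jog_arm", "kwargs": {
  "deltas": "0 0 0 0 0 -1;0 0 0 0 0 -1;0 0 0 0 0 0"
}}

```text
t: 6.45
tool_pos: [0.502, -0.1344, 0.1534]
ee_rot: [[0.991, -0.133, -0.0], [-0.133, -0.991, 0.0], [-0.0, -0.0, -1.0]]
ft_force: [-0.1, -0.5, -0.1]
grip_width: 0.014
finger_force: 20.0
```

```bash
python3 st.py
```

```text
6.45 pos [ 502.  -134.4  153.4] yaw -7.67 F [-0.1 -0.5 -0.1] M [ 0.053 -0.006 -0.072] w 14.0 20.0 q7 -1.61
```

{"fn": "jog_arm", "kwargs": {
  "deltas": "0 0 0 0 0 -1;0 0 0 0 0 -1;0 0 0 0 0 0"
}}

```text
t: 6.75
tool_pos: [0.502, -0.1344, 0.1534]
ee_rot: [[0.995, -0.099, 0.0], [-0.099, -0.995, 0.0], [0.0, -0.0, -1.0]]
ft_force: [0.4, 0.5, 0.4]
grip_width: 0.0139
finger_force: 20.0
```

```bash
python3 st.py
```

```text
6.75 pos [ 502.  -134.4  153.4] yaw -5.67 F [0.4 0.5 0.4] M [ 0.057 -0.023 -0.056] w 13.9 20.0 q7 -1.58
```

{"fn": "jog_arm", "kwargs": {
  "deltas": "0 0 0 0 0 -1;0 0 0 0 0 -1;0 0 0 0 0 0"
}}

```text
t: 7.05
tool_pos: [0.502, -0.1344, 0.1534]
ee_rot: [[0.998, -0.064, -0.0], [-0.064, -0.998, 0.0], [-0.0, -0.0, -1.0]]
ft_force: [-0.5, -0.2, -0.5]
grip_width: 0.0138
finger_force: 20.0
```

```bash
python3 st.py
```

```text
7.05 pos [ 502.  -134.4  153.4] yaw -3.67 F [-0.5 -0.2 -0.5] M [ 0.011 -0.002  0.019] w 13.8 20.0 q7 -1.54
```

{"fn": "jog_arm", "kwargs": {
  "deltas": "0 0 0 0 0 -1;0 0 0 0 0 -1;0 0 0 0 0 0"
}}

```text
t: 7.35
tool_pos: [0.502, -0.1344, 0.1534]
ee_rot: [[1.0, -0.029, -0.0], [-0.029, -1.0, 0.0], [-0.0, -0.0, -1.0]]
ft_force: [-0.4, -0.2, -1.4]
grip_width: 0.014
finger_force: 20.0
```

```bash
python3 st.py
```

```text
7.35 pos [ 502.  -134.4  153.4] yaw -1.67 F [-0.4 -0.2 -1.4] M [ 0.08   0.031 -0.072] w 14.0 20.0 q7 -1.51
```

{"fn": "jog_arm", "kwargs": {
  "deltas": "0 0 0 0 0 -1;0 0 0 0 0 -1;0 0 0 0 0 0"
}}

```text
t: 7.65
tool_pos: [0.502, -0.1344, 0.1534]
ee_rot: [[1.0, 0.006, -0.0], [0.006, -1.0, 0.0], [-0.0, -0.0, -1.0]]
ft_force: [0.3, -0.2, 0.2]
grip_width: 0.0142
finger_force: 20.0
```

```bash
python3 st.py
```

```text
7.65 pos [ 502.  -134.4  153.4] yaw 0.34 F [ 0.3 -0.2  0.2] M [ 0.035 -0.022 -0.065] w 14.2 20.0 q7 -1.48
```

{"fn": "jog_arm", "kwargs": {
  "deltas": "0 0 0 0 0 -1;0 0 0 0 0 -1;0 0 0 0 0 0"
}}

```text
t: 7.95
tool_pos: [0.502, -0.1344, 0.1534]
ee_rot: [[0.999, 0.041, -0.0], [0.041, -0.999, 0.0], [-0.0, -0.0, -1.0]]
ft_force: [0.2, 0.5, 0.8]
grip_width: 0.0137
finger_force: 20.0
```

```bash
python3 st.py
```

```text
7.95 pos [ 502.  -134.4  153.4] yaw 2.33 F [0.2 0.5 0.8] M [ 0.05  -0.026 -0.076] w 13.7 20.0 q7 -1.45
```

{"fn": "jog_arm", "kwargs": {
  "deltas": "0 0 0 0 0 -1;0 0 0 0 0 -1;0 0 0 0 0 0"
}}

```text
t: 8.25
tool_pos: [0.502, -0.1344, 0.1534]
ee_rot: [[0.997, 0.076, -0.0], [0.076, -0.997, 0.0], [-0.0, -0.0, -1.0]]
ft_force: [-0.2, 0.8, 0.4]
grip_width: 0.0136
finger_force: 20.0
```

```bash
python3 st.py
```

```text
8.25 pos [ 502.  -134.4  153.4] yaw 4.34 F [-0.2  0.8  0.4] M [-0.029  0.011 -0.017] w 13.6 20.0 q7 -1.41
```

{"fn": "jog_arm", "kwargs": {
  "deltas": "0 0 0 0 0 -1;0 0 0 0 0 -1;0 0 0 0 0 0"
}}

```text
t: 8.55
tool_pos: [0.502, -0.1344, 0.1534]
ee_rot: [[0.994, 0.11, -0.0], [0.11, -0.994, 0.0], [-0.0, -0.0, -1.0]]
ft_force: [0.6, -0.3, 0.5]
grip_width: 0.0139
finger_force: 20.0
```

```bash
python3 st.py
```

```text
8.55 pos [ 502.  -134.4  153.4] yaw 6.33 F [ 0.6 -0.3  0.5] M [0.036 0.044 0.018] w 13.9 20.0 q7 -1.38
```

{"fn": "jog_arm", "kwargs": {
  "deltas": "0 0 0 0 0 -1;0 0 0 0 0 -1;0 0 0 0 0 0"
}}

```text
t: 8.85
tool_pos: [0.502, -0.1344, 0.1534]
ee_rot: [[0.989, 0.145, -0.0], [0.145, -0.989, 0.0], [-0.0, -0.0, -1.0]]
ft_force: [0.7, 0.9, 0.6]
grip_width: 0.0139
finger_force: 20.0
```

```bash
python3 st.py
```

```text
8.85 pos [ 502.  -134.4  153.4] yaw 8.33 F [0.7 0.9 0.6] M [ 0.042  0.037 -0.047] w 13.9 20.0 q7 -1.35
```

{"fn": "jog_arm", "kwargs": {
  "deltas": "0 0 0 0 0 -1;0 0 0 0 0 -1;0 0 0 0 0 0"
}}

```text
t: 9.15
tool_pos: [0.502, -0.1344, 0.1534]
ee_rot: [[0.984, 0.179, -0.0], [0.179, -0.984, 0.0], [-0.0, -0.0, -1.0]]
ft_force: [-1.2, 0.0, 0.7]
grip_width: 0.0137
finger_force: 20.0
```

```bash
python3 st.py
```

```text
9.15 pos [ 502.  -134.4  153.4] yaw 10.33 F [-1.2  0.   0.7] M [ 0.046  0.01  -0.063] w 13.7 20.0 q7 -1.31
```

{"fn": "jog_arm", "kwargs": {
  "deltas": "0 0 0 0 0 -1;0 0 0 0 0 -1;0 0 0 0 0 0"
}}

```text
t: 9.45
tool_pos: [0.502, -0.1344, 0.1534]
ee_rot: [[0.977, 0.214, -0.0], [0.214, -0.977, 0.0], [-0.0, -0.0, -1.0]]
ft_force: [0.5, 0.8, -0.4]
grip_width: 0.0136
finger_force: 20.0
```

```bash
python3 st.py
```

```text
9.45 pos [ 502.  -134.4  153.4] yaw 12.34 F [ 0.5  0.8 -0.4] M [ 0.01   0.002 -0.039] w 13.6 20.0 q7 -1.28
```

{"fn": "jog_arm", "kwargs": {
  "deltas": "0 0 0 0 0 -1;0 0 0 0 0 -1;0 0 0 0 0 0"
}}

```text
t: 9.75
tool_pos: [0.502, -0.1344, 0.1534]
ee_rot: [[0.969, 0.248, -0.0], [0.248, -0.969, 0.0], [-0.0, -0.0, -1.0]]
ft_force: [-0.5, -0.7, 0.6]
grip_width: 0.0139
finger_force: 20.0
```

```bash
python3 st.py
```

```text
9.75 pos [ 502.  -134.4  153.4] yaw 14.33 F [-0.5 -0.7  0.6] M [ 0.031  0.003 -0.032] w 13.9 20.0 q7 -1.25
```

{"fn": "jog_arm", "kwargs": {
  "deltas": "0 0 0 0 0 -1;0 0 0 0 0 -1;0 0 0 0 0 0"
}}

```text
t: 10.05
tool_pos: [0.502, -0.1344, 0.1534]
ee_rot: [[0.96, 0.281, -0.0], [0.281, -0.96, 0.0], [-0.0, -0.0, -1.0]]
ft_force: [-0.2, 0.6, 0.4]
grip_width: 0.0137
finger_force: 20.0
```

```bash
python3 st.py
```

```text
10.05 pos [ 502.  -134.4  153.4] yaw 16.33 F [-0.2  0.6  0.4] M [ 0.014 -0.039  0.025] w 13.7 20.0 q7 -1.22
```

{"fn": "jog_arm", "kwargs": {
  "deltas": "0 0 0 0 0 -1;0 0 0 0 0 -1;0 0 0 0 0 0"
}}

```text
t: 10.35
tool_pos: [0.502, -0.1344, 0.1534]
ee_rot: [[0.949, 0.315, -0.0], [0.315, -0.949, 0.0], [-0.0, -0.0, -1.0]]
ft_force: [-0.3, 0.1, 0.8]
grip_width: 0.0137
finger_force: 20.0
```

```bash
python3 st.py
```

```text
10.35 pos [ 502.  -134.4  153.4] yaw 18.34 F [-0.3  0.1  0.8] M [ 0.006 -0.026 -0.062] w 13.7 20.0 q7 -1.18
```

{"fn": "jog_arm", "kwargs": {
  "deltas": "0 0 0 0 0 -1;0 0 0 0 0 -1;0 0 0 0 0 0"
}}

```text
t: 10.65
tool_pos: [0.502, -0.1344, 0.1535]
ee_rot: [[0.938, 0.347, 0.0], [0.347, -0.938, 0.0], [0.0, -0.0, -1.0]]
ft_force: [0.5, -0.6, 0.2]
grip_width: 0.0138
finger_force: 20.1
```

```bash
python3 st.py
```

```text
10.65 pos [ 502.  -134.4  153.5] yaw 20.32 F [ 0.5 -0.6  0.2] M [-0.117 -0.119 -0.218] w 13.8 20.1 q7 -1.15
```

{"fn": "jog_arm", "kwargs": {
  "deltas": "0 0 0 0 0 -0.3;0 0 0 0 0 0"
}}

```text
t: 10.85
tool_pos: [0.502, -0.1344, 0.1534]
ee_rot: [[0.936, 0.351, -0.0], [0.351, -0.936, 0.0], [-0.0, -0.0, -1.0]]
ft_force: [0.7, -0.4, 0.1]
grip_width: 0.0137
finger_force: 20.1
```

```bash
python3 st.py
```

```text
10.85 pos [ 502.  -134.4  153.4] yaw 20.58 F [ 0.7 -0.4  0.1] M [-0.246 -0.149 -0.295] w 13.7 20.1 q7 -1.15
```

The stop is felt at yaw ≈ 20.3° (0.3 N m). I'll ease back a little, tighten the grip and press.

{"fn": "jog_arm", "kwargs": {
  "deltas": "0 0 0 0 0 0.4;0 0 0 0 0 0.4;0 0 0 0 0 0;0 0 1 0 0 0;0 0 1 0 0 0;0 0 1 0 0 0;0 0 0 0 0 0",
  "grip_force": 45
}}

```text
t: 11.55
tool_pos: [0.5022, -0.1344, 0.1508]
ee_rot: [[0.941, 0.338, 0.0], [0.338, -0.941, -0.0], [0.0, 0.0, -1.0]]
ft_force: [-2.0, -1.3, 8.3]
grip_width: 0.0138
finger_force: 45.0
```

```bash
python3 st.py
```

```text
11.55 pos [ 502.2 -134.4  150.8] yaw 19.78 F [-2.  -1.3  8.3] M [-0.122  0.578 -0.146] w 13.8 45.0 q7 -1.16
```

{"fn": "jog_arm", "kwargs": {
  "deltas": "0 0 1 0 0 0;0 0 1 0 0 0;0 0 1 0 0 0;0 0 0 0 0 0"
}}

```text
t: 11.95
tool_pos: [0.5022, -0.1344, 0.1479]
ee_rot: [[0.941, 0.339, 0.0], [0.339, -0.941, -0.0], [0.0, 0.0, -1.0]]
ft_force: [-2.7, 0.4, 10.6]
grip_width: 0.0137
finger_force: 45.0
```

```bash
python3 st.py
```

```text
11.95 pos [ 502.2 -134.4  147.9] yaw 19.79 F [-2.7  0.4 10.6] M [-0.096  0.759 -0.133] w 13.7 45.0 q7 -1.16
```

{"fn": "jog_arm", "kwargs": {
  "deltas": "0 0 1 0 0 0;0 0 1 0 0 0;0 0 0.7 0 0 0;0 0 0 0 0 0"
}}

```text
t: 12.35
tool_pos: [0.5022, -0.1344, 0.1454]
ee_rot: [[0.941, 0.338, 0.0], [0.338, -0.941, -0.0], [0.0, 0.001, -1.0]]
ft_force: [-3.5, -0.4, 12.6]
grip_width: 0.0137
finger_force: 45.0
```

```bash
python3 st.py
```

```text
12.35 pos [ 502.2 -134.4  145.4] yaw 19.78 F [-3.5 -0.4 12.6] M [-0.025  0.906 -0.147] w 13.7 45.0 q7 -1.17
```

{"fn": "jog_arm", "kwargs": {
  "deltas": "0 0 0.7 0 0 0;0 0 0 0 0 -1;0 0 0 0 0 -1;0 0 0 0 0 -1;0 0 0 0 0 0"
}}

```text
t: 12.85
tool_pos: [0.5025, -0.1344, 0.1449]
ee_rot: [[0.922, 0.388, 0.001], [0.388, -0.922, -0.0], [0.001, 0.001, -1.0]]
ft_force: [-2.4, -0.4, 13.6]
grip_width: 0.0138
finger_force: 45.0
```

```bash
python3 st.py
```

```text
12.85 pos [ 502.5 -134.4  144.9] yaw 22.83 F [-2.4 -0.4 13.6] M [ 0.038  0.639 -0.032] w 13.8 45.0 q7 -1.12
```

{"fn": "jog_arm", "kwargs": {
  "deltas": "0 0 0 0 0 -1;0 0 0 0 0 -2;0 0 0 0 0 -2;0 0 0 0 0 -2;0 0 0 0 0 -2;0 0 0 0 0 -2;0 0 0 0 0 -2;0 0 0 0 0 0"
}}

```text
t: 13.65
tool_pos: [0.5029, -0.1344, 0.145]
ee_rot: [[0.81, 0.586, 0.002], [0.586, -0.81, -0.0], [0.001, 0.001, -1.0]]
ft_force: [-0.4, 0.1, 13.2]
grip_width: 0.0137
finger_force: 45.0
```

```bash
python3 st.py
```

```text
13.65 pos [ 502.9 -134.4  145. ] yaw 35.87 F [-0.4  0.1 13.2] M [ 0.112  0.14  -0.015] w 13.7 45.0 q7 -0.9
```

{"fn": "jog_arm", "kwargs": {
  "deltas": "0 0 0 0 0 -2;0 0 0 0 0 -2;0 0 0 0 0 -2;0 0 0 0 0 -2;0 0 0 0 0 -2;0 0 0 0 0 -2;0 0 0 0 0 -2;0 0 0 0 0 0"
}}

```text
t: 14.45
tool_pos: [0.5029, -0.1344, 0.145]
ee_rot: [[0.645, 0.765, 0.002], [0.765, -0.645, -0.0], [0.001, 0.002, -1.0]]
ft_force: [-1.7, 1.4, 14.5]
grip_width: 0.0136
finger_force: 45.0
```

```bash
python3 st.py
```

```text
14.45 pos [ 502.9 -134.4  145. ] yaw 49.87 F [-1.7  1.4 14.5] M [ 0.136  0.012 -0.025] w 13.6 45.0 q7 -0.68
```

{"fn": "jog_arm", "kwargs": {
  "deltas": "0 0 0 0 0 -1;0 0 0 0 0 -1;0 0 0 0 0 -1;0 0 0 0 0 -1;0 0 0 0 0 0"
}}

```text
t: 14.95
tool_pos: [0.503, -0.1343, 0.1451]
ee_rot: [[0.59, 0.807, 0.002], [0.807, -0.59, -0.0], [0.001, 0.002, -1.0]]
ft_force: [-0.1, 0.8, 13.3]
grip_width: 0.0134
finger_force: 45.0
```

```bash
python3 st.py
```

```text
14.95 pos [ 503.  -134.3  145.1] yaw 53.84 F [-0.1  0.8 13.3] M [ 0.091  0.093 -0.045] w 13.4 45.0 q7 -0.61
```

At 53.8°, midway between free and the last stop. Now I'll let it up.

{"fn": "jog_arm", "kwargs": {
  "deltas": "0 0 -2 0 0 0;0 0 -2 0 0 0;0 0 -2 0 0 0;0 0 -2 0 0 0;0 0 -2 0 0 0;0 0 -2 0 0 0;0 0 0 0 0 0"
}}

```text
t: 15.65
tool_pos: [0.5022, -0.1343, 0.1563]
ee_rot: [[0.591, 0.807, 0.0], [0.807, -0.591, 0.0], [0.0, 0.0, -1.0]]
ft_force: [1.7, -0.2, 2.0]
grip_width: 0.0135
finger_force: 45.0
```

```bash
python3 st.py
```

```text
15.65 pos [ 502.2 -134.3  156.3] yaw 53.78 F [ 1.7 -0.2  2. ] M [ 0.058 -0.492 -0.067] w 13.5 45.0 q7 -0.61
```

{"fn": "jog_arm", "kwargs": {
  "deltas": "0 0 -2 0 0 0;0 0 -2 0 0 0;0 0 -3 0 0 0;0 0 -3 0 0 0;0 0 -4 0 0 0;0 0 -4 0 0 0;0 0 0 0 0 0"
}}

```text
t: 16.35
tool_pos: [0.5022, -0.1345, 0.1746]
ee_rot: [[0.591, 0.807, 0.001], [0.807, -0.591, -0.0], [0.0, 0.001, -1.0]]
ft_force: [-0.4, -1.0, -1.4]
grip_width: 0.0134
finger_force: 45.0
```

```bash
python3 st.py
```

```text
16.35 pos [ 502.2 -134.5  174.6] yaw 53.77 F [-0.4 -1.  -1.4] M [-0.003 -0.056 -0.04 ] w 13.4 45.0 q7 -0.59
```

{"fn": "jog_arm", "kwargs": {
  "deltas": "0 0 -6 0 0 0;0 0 -9 0 0 0;0 0 -10 0 0 0;0 0 -10 0 0 0;4 -2 -8 0 0 0;10 -5 -4 0 0 0;18 -9 0 0 0 0;20 -10 0 0 0 0"
}}

```text
t: 17.15
tool_pos: [0.5118, -0.0759, 0.2213]
ee_rot: [[0.591, 0.806, 0.0], [0.806, -0.591, 0.0], [0.0, 0.0, -1.0]]
ft_force: [0.7, 0.6, -2.6]
grip_width: 0.0137
finger_force: 45.0
```

{"fn": "jog_arm", "kwargs": {
  "deltas": "22 -11 0 0 0 0;22 -11 0 0 0 0;22 -11 0 0 0 0;22 -11 0 0 0 0;22 -11 0 0 0 0;22 -11 0 0 0 0;20 -10 0 0 0 0;18 -9 0 0 0 0"
}}

```text
t: 17.95
tool_pos: [0.5433, 0.1125, 0.2211]
ee_rot: [[0.59, 0.807, -0.0], [0.807, -0.59, 0.0], [0.0, -0.0, -1.0]]
ft_force: [0.2, -0.2, -1.5]
grip_width: 0.0135
finger_force: 45.0
```

{"fn": "jog_arm", "kwargs": {
  "deltas": "14 -8 0 0 0 0;10 -6 0 0 0 0;4 -2 0 0 0 0;2 -1 0 0 0 0;0 0 0 0 0 0;0 0 0 0 0 0"
}}

```text
t: 18.55
tool_pos: [0.5477, 0.1438, 0.221]
ee_rot: [[0.592, 0.806, -0.0], [0.806, -0.592, -0.0], [-0.0, 0.0, -1.0]]
ft_force: [0.8, -0.1, -1.6]
grip_width: 0.0134
finger_force: 45.0
```

```bash
python3 st.py; python3 - <<'E'
from h import *
cv2.imwrite('pics/w2.png',grab_frame('wrist'));cv2.imwrite('pics/top2.png',grab_frame('top'))
E
```

```text
18.55 pos [547.7 143.8 221. ] yaw 53.72 F [ 0.8 -0.1 -1.6] M [-0.053 -0.029  0.008] w 13.4 45.0 q7 -1.15
```

View pics/w2.png

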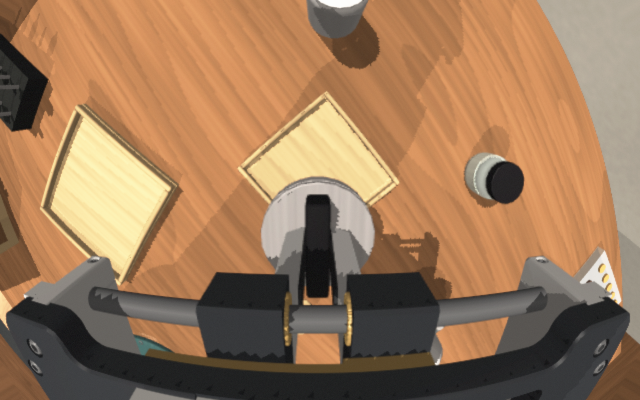

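The cap is held upright over the tray. The tray's rim corners are at left (238,169), top (327,94) and right (398,182).

```bash
python3 - <<'E'
from h import *
P=[p2w('wrist',u,v,.018) for u,v in((238,169),(327,94),(398,182))];print(np.round(P,3),(P[0]+P[2])/2)
E
```

```text
[[0.472 0.213 0.018]
 [0.619 0.221 0.018]
 [0.628 0.078 0.018]] [0.55030736 0.14555899 0.018     ]
```

{"fn": "jog_arm", "kwargs": {
  "deltas": "0 0 10 0 0 0;0 0 20 0 0 0;0 0 25 0 0 0;0 0 25 0 0 0;0 0 25 0 0 0;0 0 20 0 0 0;0 0 10 0 0 0;0 0 0 0 0 0"
}}

```text
t: 19.45
tool_pos: [0.5469, 0.1443, 0.0847]
ee_rot: [[0.591, 0.807, -0.002], [0.807, -0.591, -0.0], [-0.001, -0.002, -1.0]]
ft_force: [0.7, -0.3, -1.0]
grip_width: 0.0133
finger_force: 45.0
```

{"fn": "jog_arm", "kwargs": {
  "deltas": "0 0 8 0 0 0;0 0 10 0 0 0;0 0 10 0 0 0;0 0 6 0 0 0;0 0 4 0 0 0;0 0 1 0 0 0;0 0 0 0 0 0"
}}

```text
t: 20.15
tool_pos: [0.5477, 0.1446, 0.0471]
ee_rot: [[0.591, 0.807, -0.0], [0.807, -0.591, 0.0], [0.0, -0.0, -1.0]]
ft_force: [0.4, 0.2, -1.4]
grip_width: 0.0136
finger_force: 45.0
```

```bash
python3 st.py
```

```text
20.15 pos [547.7 144.6  47.1] yaw 53.78 F [ 0.4  0.2 -1.4] M [-0.058 -0.033  0.038] w 13.6 45.0 q7 -1.29
```

{"fn": "jog_arm", "kwargs": {
  "deltas": "0 0 1 0 0 0;0 0 1 0 0 0;0 0 1 0 0 0;0 0 1 0 0 0;0 0 0.5 0 0 0;0 0 0 0 0 0"
}}

```text
t: 20.75
tool_pos: [0.5476, 0.1445, 0.0425]
ee_rot: [[0.591, 0.807, -0.0], [0.807, -0.591, 0.0], [-0.0, -0.0, -1.0]]
ft_force: [-0.1, -0.1, -1.6]
grip_width: 0.0139
finger_force: 45.0
```

```bash
python3 st.py
```

```text
20.75 pos [547.6 144.5  42.5] yaw 53.77 F [-0.1 -0.1 -1.6] M [-0.043 -0.044  0.012] w 13.9 45.0 q7 -1.29
```

{"fn": "jog_arm", "kwargs": {
  "deltas": "0 0 0.5 0 0 0;0 0 0.5 0 0 0;0 0 0.3 0 0 0;0 0 0 0 0 0"
}}

```text
t: 21.15
tool_pos: [0.5477, 0.1445, 0.0414]
ee_rot: [[0.591, 0.807, 0.0], [0.807, -0.591, -0.0], [0.0, 0.0, -1.0]]
ft_force: [-2.2, -0.8, 3.4]
grip_width: 0.0137
finger_force: 45.0
```

```bash
python3 st.py
```

```text
21.15 pos [547.7 144.5  41.4] yaw 53.77 F [-2.2 -0.8  3.4] M [-0.186  0.367  0.017] w 13.7 45.0 q7 -1.29
```

Touched down (+5 N). I'll release and withdraw.

{"fn": "jog_arm", "kwargs": {
  "deltas": "0 0 0 0 0 0;0 0 0 0 0 0;0 0 0 0 0 0;0 0 0 0 0 0;0 0 0 0 0 0;0 0 0 0 0 0",
  "fingers": 45
}}

```text
t: 21.75
tool_pos: [0.5476, 0.1446, 0.0412]
ee_rot: [[0.591, 0.807, -0.0], [0.807, -0.591, 0.0], [-0.0, -0.0, -1.0]]
ft_force: [-0.5, 0.7, -0.1]
grip_width: 0.0453
finger_force: 0.0
```

{"fn": "jog_arm", "kwargs": {
  "deltas": "0 0 -5 0 0 0;0 0 -10 0 0 0;0 0 -15 0 0 0;0 0 -20 0 0 0;0 0 -25 0 0 0;0 0 -25 0 0 0;0 0 -15 0 0 0;0 0 0 0 0 0"
}}

```text
t: 22.55
tool_pos: [0.5487, 0.1448, 0.1588]
ee_rot: [[0.591, 0.807, 0.004], [0.807, -0.591, 0.0], [0.002, 0.003, -1.0]]
ft_force: [0.1, 0.6, -0.8]
grip_width: 0.045
finger_force: 0.0
```

```bash
python3 st.py; python3 - <<'E'
from h import *
cv2.imwrite('pics/w3.png',np.vstack([grab_frame('wrist')[50:330],grab_frame('side')[120:400]]))
E
```

```text
22.55 pos [548.7 144.8 158.8] yaw 53.77 F [ 0.1  0.6 -0.8] M [-0.036 -0.004  0.014] w 45.0 0.0 q7 -1.2
```

View pics/w3.png

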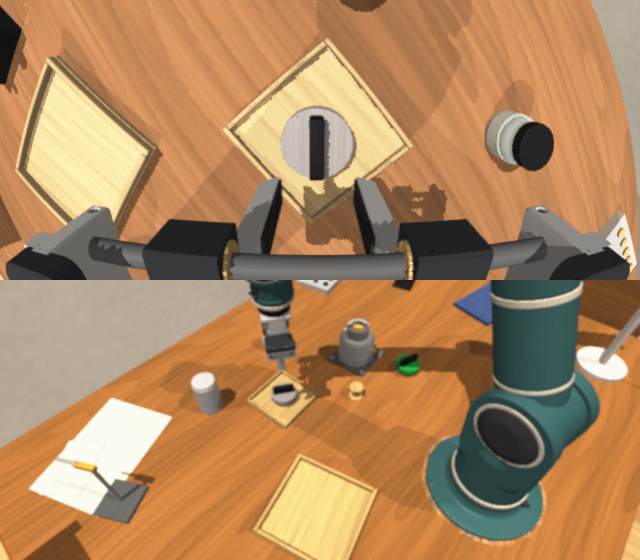

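The cap stands upright in the small tray, at (316,143) in the upper half of the picture. The pot is open, and the can, jar and spool haven't moved.

```bash
python3 -c "
from station import *
print(close_job())"
```

```text
the job is handed in; nothing more can be done
None
```

The cap is off the pot and standing upright, plug down, in the smaller wooden tray; the job was handed in at about 22.7 s, with turning kept to about 0.3 N m at the stop, pressing to about 15 N, and the can, jar and spool left where they stood.

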